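# Set the clay rosette into the plaque

## Task

Nudge the loose white rosette across the face of the terracotta plaque until it drops into the round pocket in the middle, then press it straight down on the pocket's stiff sliding seat until it meets the hard stop, and hold it there for a second with a firm push of 10 to 15 N before letting go. Do not pick the rosette up off the plaque; the clay is brittle, so never push on it or on the plaque with 20 N or more. Leave the small pot, the bottle and the carton where they are.

Things in the scene. Friction and masses are not known exactly. Their poses are not given: they have to be found in the camera images.
- rosette_center (a point): Centre (half-way up) of the loose rosette: a flat round disc of white fired clay, faint eight-petal flower on its flat top, 44 mm across, 16 mm thick, about 50 g, lying flat on the plaque 7 to 11 cm from the pocket. z is its axis. Over 20 N of the robot on it, grip included, breaks it. Its centre must never rise more than 20 mm above the plaque's face.
- pocket (a point): Centre of the mouth of the pocket in the plaque's middle, level with its face; z up. A round bore 48 mm across. Its floor is a cork seat, at the start 3 to 9 mm below the face, that slides down stiffly: it yields only to about 5 N, stays where pushed, and meets a hard stop 11 to 16 mm below the face (depths not told), so the rosette's top ends 0 to 5 mm above the face.
- pinch_pot: Bystander: small terracotta cup, 48 mm across, 34 mm high, standing on the plaque on the other side of the pocket from the rosette, about 9 to 12 cm from the pocket; origin at the centre of its underside.
- glue_bottle: Bystander: white bottle, 42 mm across, 110 mm high, on the table at the left; origin at the centre of its underside.
- carton: Bystander: small cardboard box 85 x 50 x 30 mm, on the table at the right; origin at the centre of its underside.
- plaque: Fixed square terracotta slab on the table, 280 x 280 mm, 24 mm thick, pocket in its middle. White leaf sprigs 3 mm high on its four corners, none nearer than 90 mm to the middle along both edges. Over 20 N of the robot on it breaks it. Origin at the centre of its underside, 24 mm below the pocket point; x and y along its edges.
- rosette: The same rosette; origin at the centre of its underside.
Mind the look-alikes: they are no part of the job. Of the things shaped like the rosette, the white one is meant.

How it is judged (in metres and radians):
On the way, in this order (a step that is already met when the one before it is completed fails the run):
1. the rosette has dropped into the pocket and lies on the seat (horizontal distance between rosette_center and pocket below 0.004 m and angle between rosette_center's own z axis and vertical below 0.1 rad and z of rosette_center in the frame of pocket below 0.0062 m), for 0.1 s.
2. the rosette is held firmly against the hard stop by a push of at least 8 N (the seat gives way at 5 N before its stop) (horizontal distance between rosette_center and pocket below 0.004 m and angle between rosette_center's own z axis and vertical below 0.1 rad and z of rosette_center in the frame of pocket below -0.0015 m and contact force between the fingers and rosette above 8 N), for 0.5 s.
At the end, for the whole second after the job is handed in: The rosette lies in the pocket, its centre within 4 mm of the pocket's, level within 0.1 rad, pressed home so that its top stands no more than 6.5 mm above the plaque's face, and at rest (horizontal distance between rosette_center and pocket below 0.004 m and angle between rosette_center's own z axis and vertical below 0.1 rad and z of rosette_center in the frame of pocket below -0.0015 m and linear speed of rosette below 0.02 m/s); the robot touches nothing.
It fails at once if the robot pushes or squeezes the rosette with more than 20 N (contact force between any of the arm, the fingers and rosette above 20 N).
It fails at once if the robot presses on the plaque with more than 20 N (contact force between any of the arm, the fingers and plaque above 20 N).
It fails at once if the rosette is picked up off the plaque (its centre more than 20 mm above the face) (z of rosette_center in the frame of pocket above 0.02 m).
It fails at once if a bystander is disturbed (moved more than 15 mm) (distance of any of pinch_pot, glue_bottle, carton from where it was at the start of the episode above 0.015 m).
It also fails if it takes over 45 s, if anything falls off the work surface, if the arm or the gripper's body presses on something with over 40 N, if the wrist force passes 120 N, or if a joint passes its speed limit or range.

## Robot

A 6-joint arm with a two-finger parallel gripper is mounted at the origin on the work surface. World frame = base frame: x ahead of the robot, y to its left, z up, the work surface at z = 0. Lengths are in m, angles in degrees, forces in N, time in s.
With the tool pointing down it reaches from about 0.3 to 0.75 m from the base axis. Payload 8.5 kg.
Tool frame: the origin (TCP) lies midway between the tips of the shut fingers; the grasp point (between the pads) lies 19 mm behind it (env.hold_point_z is the distance from the TCP to the grasp point, in m); z points along the fingers, y is the line along which they close (so a half turn about z gives the same grasp; the last joint's range is limited). The gripper opens to 85 mm and grips with 20 to 120 N. Pads are 22 mm wide; open, the fingers measure 114 mm over their backs; the gripper's body (76 mm by 85 mm) begins 54 mm behind the grasp point. The pads swing forward as they close: fully open they stand 13 mm farther back than shut.
Start: joints at [61.404, 21.807, 74.336, -0, 83.858, -12.336], TCP at [0.154, 0.528, 0.231] pointing down, gripper open.
Joint ranges: [-178.18, 178.18], [-50.72, 133.34], [12.68, 142.11], [-81.47, 261.47], [9.98, 163.14], [-165.26, 165.26]. Speed limits (degrees/s): [136.94, 136.94, 180, 180, 180, 180].

## Interface

Orientations are given as a 3x3 rotation matrix whose columns are the frame's x, y, z axes.
In Python, from rig import observe, get_image, camera_info, env gives the robot as it stands.
- The arm moves only by the tool drive_tool, never from a script. Its arguments are lists of equal length, an entry for each row: "offset": the shift along the tool's x, y, z in units of 40 mm (1.0 is 40 mm), a list of three; "turn": the turn, a rotation vector about the tool's x, y, z in units of 6 degrees (1.0 is 6 degrees), a list of three; "hand": the opening, from 0 (shut) to 1 (fully open). A call has exactly 10 rows; each row shifts and turns the commanded pose from where the row before left it, along the tool's axes as they then stand; what a row does not reach is not made up. A row lasts 1/8 s, in which the tool goes at most 62.5 mm and 10.7 degrees, less where a joint would pass 70% of its speed; a pose out of reach is approached as far as the arm can. A call is refused whole if a number of a shift passes 1 or a number of a turn 1, either way. A call with a gripper value outside its range is refused whole. The fingers move at their own pace and stop on an object; "newtons" is the grip in N (left out, the last holds). Time passes only in rows, so rows that do not move let the fingers close, or fill a call up. It gives the time, the measured TCP pose, the force, the opening and the grip force at its end, in the units of the state.
- observe(): the state, without advancing time (a new reading comes with each control period).
- get_image(name): name is "scene" or "side" or "wrist"; returns the picture (400x640x3 uint8, blue, green, red); there is no depth.
- camera_info(name): a dict with "fx", "fy", "cx", "cy" (pixels), "world_to_cam" (4x4, takes a point from world to camera coordinates). Camera axes: x right, y down, z forward; pixel columns grow to the right and rows downward; lengths in m; the calibration is good to about 2 mm. A picture is of the moment at which its call begins: read the wrist's pose just before it. camera_info takes no time and is no camera call; for the wrist camera it gives the pose at the moment of the call.
- env.close_job(): hands the job in; it is judged then, once.
The state is a dict: "time_s": time; "q": joint angles; "qvel": joint speeds; "joint_efforts": joint torques, N m; "position": TCP position; "tool_rot": TCP orientation; "ft_force": force on the tool from outside, world axes, zero at the start; "wrist_torque": the same for the moment, N m; "grip_width": finger opening in m; "gripper_force": force on a finger pad.
Only numpy, scipy, OpenCV 4.12 (cv2) and the standard library are available. Lean on these libraries where they do the work, as an engineer would, in place of code of your own. Each camera call takes 0.05 s, during which the arm holds its last target. There are 200 camera calls.

## Working session

There is one attempt and no reset: what is moved stays moved. The work goes in short steps, Python scripts to look and compute and a tool call to move; the robot and the scene stay as the last step left them, time stands still between calls to the robot, and variables do not carry over. Pictures are saved under pics/ and viewed, at most 10 in all, crops included, and the job is handed in when it is done.

Besides the shell and the picture viewer there is one more tool, called after "Request:" as name(argument=value, ...), one argument or row to a line, values as JSON. drive_tool: Moves the arm, as the interface text tells. Its arguments: {"type":"object","properties":{"offset":{"type":"array"},"turn":{"type":"array"},"hand":{"type":"array"},"newtons":{"type":"number"}},"required":["offset","turn","hand"]}

```bash
mkdir -p pics; python3 - <<'E'
from rig import observe,get_image,camera_info,env
import cv2,numpy as np
o=observe();print({k:np.round(v,4).tolist() for k,v in o.items()})
for n in("scene","side"):
    cv2.imwrite(f"pics/{n}0.png",get_image(n)); 
    c=camera_info(n);print(n,c["fx"],c["cx"],c["cy"],np.round(np.linalg.inv(c["world_to_cam"]),3).tolist())
E
```

```text
{'time_s': 0.0, 'q': [61.4038, 21.8422, 74.3849, 0.0009, 83.8599, -12.3364], 'qvel': [0.0261, -0.0463, -0.0018, -0.1009, -0.0391, 0.0523], 'joint_efforts': [0.0, -44.846, -23.1274, -0.0002, 0.0048, 0.0], 'position': [0.1539, 0.5277, 0.2307], 'tool_rot': [[-0.96, 0.28, -0.0007], [0.28, 0.96, -0.0013], [0.0003, -0.0015, -1.0]], 'ft_force': [0.3887, 0.1846, 0.779], 'wrist_torque': [-0.0708, 0.0059, 0.0328], 'gripper_force': 0.0, 'grip_width': 0.0853}
scene 362.2584579704158 324.0290519498674 204.94033318868978 [[0.109, 0.63, -0.769, 1.275], [0.994, -0.05, 0.099, -0.084], [0.024, -0.775, -0.631, 0.625], [0.0, 0.0, 0.0, 1.0]]
side 427.0640528369436 319.46715961635533 203.21814817477 [[0.994, -0.063, 0.092, 0.433], [-0.112, -0.541, 0.833, -0.958], [-0.002, -0.838, -0.545, 0.677], [0.0, 0.0, 0.0, 1.0]]
```

View pics/scene0.png

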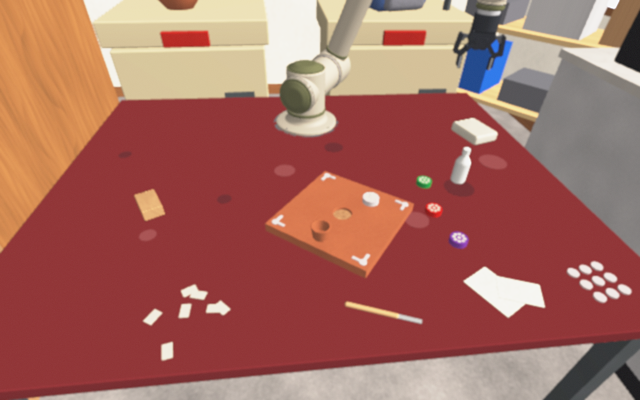

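View pics/side0.png

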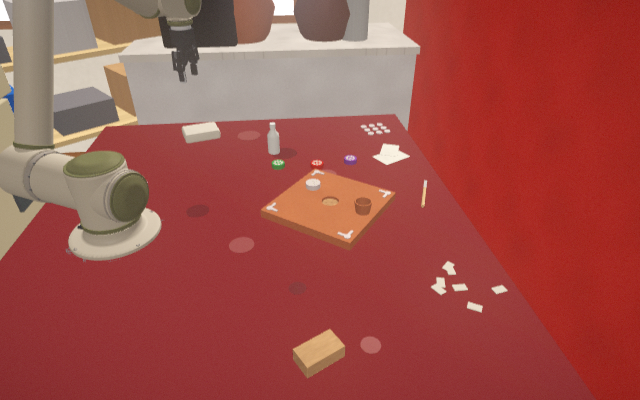

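Scene: rosette at (371,198), pocket (343,214), pot (321,230). Side: rosette (313,184), pocket (330,202), pot (363,206).

```bash
cat > h.py <<'E'
from rig import observe,get_image,camera_info,env
import cv2,numpy as np
def ray(n,u,v,z,c=None):
    c=c or camera_info(n);T=np.linalg.inv(c["world_to_cam"])
    d=T[:3,:3]@[(u-c["cx"])/c["fx"],(v-c["cy"])/c["fy"],1];o=T[:3,3]
    return o+d*(z-o[2])/d[2]
E
python3 - <<'E'
from h import *
for l,z,a,b in(("ros",.04,(371,197.5),(313,183.5)),("pocket",.024,(343,214),(330,202)),("pot rim",.058,(320,226),(363,200))):
    print(l,ray("scene",*a,z).round(4),ray("side",*b,z).round(4))
for p in((329,172),(413,206),(367,269),(267,223)): print(ray("scene",*p,.024).round(3))
o=[]
for n,b in(("scene",(250,160,430,280)),("side",(255,160,405,250))):
    im=cv2.imread(f"pics/{n}0.png")[b[1]:b[3],b[0]:b[2]]
    o.append(cv2.resize(im,(720,int(720*im.shape[0]/im.shape[1])),interpolation=cv2.INTER_CUBIC))
E
```

```text
ros [0.5412 0.1346 0.04  ] [0.5337 0.1242 0.04  ]
pocket [0.583  0.0545 0.024 ] [0.5736 0.0433 0.024 ]
pot rim [ 0.66   -0.0128  0.058 ] [ 0.6558 -0.0092  0.058 ]
[0.39  0.042 0.024]
[0.566 0.244 0.024]
[0.769 0.079 0.024]
[ 0.601 -0.137  0.024]
```

Request:
drive_tool(
  offset=[
    [-1,-0.57,0],
    [-1,-0.57,0],
    [-1,-0.57,0],
    [-1,-0.57,0],
    [-1,-0.57,0],
    [-1,-0.57,0],
    [-1,-0.57,0],
    [-1,-0.57,0],
    [-1,-0.57,0],
    [-1,-0.57,0],
  ],
  turn=[
    [0,0,0],
    [0,0,0],
    [0,0,0],
    [0,0,0],
    [0,0,0],
    [0,0,0],
    [0,0,0],
    [0,0,0],
    [0,0,0],
    [0,0,0],
  ],
  hand=[1,1,1,1,1,1,1,1,1,1],
)

```text
time_s: 1.35
position: [0.4749, 0.1958, 0.2311]
tool_rot: [[-0.96, 0.28, -0.001], [0.28, 0.96, -0.0], [0.001, -0.0, -1.0]]
ft_force: [0.9, 1.1, -0.1]
grip_width: 0.0854
gripper_force: 0.0
```

Request:
drive_tool(
  offset=[
    [-1,-0.57,0],
    [-1,-0.57,0],
    [0,0,0],
    [0,0,0],
    [0,0,0],
    [0,0,0],
    [0,0,0],
    [0,0,0],
    [0,0,0],
    [0,0,0],
  ],
  turn=[
    [0,0,0],
    [0,0,0],
    [0,0,-1],
    [0,0,-1],
    [0,0,-1],
    [0,0,-1],
    [0,0,-1],
    [0,0,-1],
    [0,0,-1],
    [0,0,-0.4],
  ],
  hand=[1,1,1,1,1,1,1,1,1,1],
)

```text
time_s: 2.6
position: [0.538, 0.1309, 0.2309]
tool_rot: [[-0.881, -0.473, -0.001], [-0.473, 0.881, -0.0], [0.001, 0.0, -1.0]]
ft_force: [-0.1, 0.9, -0.2]
grip_width: 0.0854
gripper_force: 0.0
```

```bash
python3 - <<'E'
from h import *
o=observe();print(o["time_s"],o["position"],np.round(o["tool_rot"],3).tolist(),o["q"])
c=camera_info("wrist");T=np.linalg.inv(c["world_to_cam"]);print(c["fx"],c["cx"],c["cy"],T.round(3).tolist())
cv2.imwrite("pics/w1.png",get_image("wrist"));np.save("w1.npy",c["world_to_cam"])
E
```

```text
2.6 [0.53799247 0.13091549 0.23093112] [[-0.881, -0.473, -0.001], [-0.473, 0.881, -0.0], [0.001, 0.0, -1.0]] [ 1.42500388e+00  2.22214670e+01  7.37401865e+01 -9.02228126e-04
  8.40934647e+01 -1.16833024e+02]
326.396398286985 315.29095123508586 194.18181334423946 [[-0.473, 0.846, 0.247, 0.475], [0.881, 0.454, 0.132, 0.097], [-0.0, 0.28, -0.96, 0.374], [0.0, 0.0, 0.0, 1.0]]
```

View pics/w1.png

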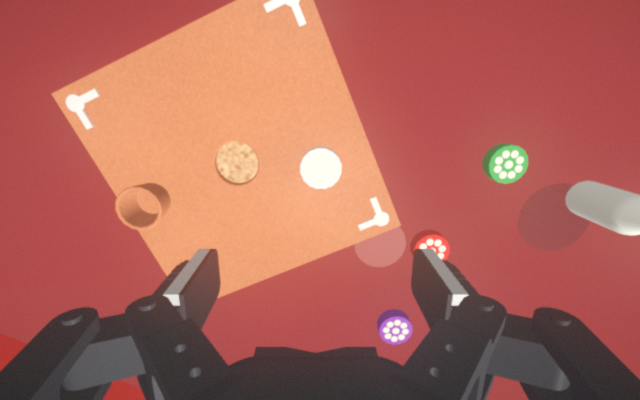

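Wrist view: pocket (cork) at about (237,162), rosette (321,168), pot (139,207); the finger axis is roughly parallel to the line joining them. Now segment for exact centres.

```bash
cat >> h.py <<'E'
def seg(im,p,kind):
    hsv=cv2.cvtColor(im,cv2.COLOR_BGR2HSV)
    m=(hsv[...,1]<70)&(hsv[...,2]>150) if kind=="ros" else (hsv[...,1]<165)&(hsv[...,1]>60)&(hsv[...,2]>90)
    m=cv2.morphologyEx(m.astype(np.uint8),cv2.MORPH_CLOSE,np.ones((5,5)))
    n,l,s,c=cv2.connectedComponentsWithStats(m)
    k=l[p[1],p[0]]; return c[k],s[k]
E
python3 - <<'E'
from h import *
im=cv2.imread("pics/w1.png");c=camera_info("wrist")
hsv=cv2.cvtColor(im,cv2.COLOR_BGR2HSV);print(hsv[162,200:275:5].tolist())
a,s=seg(im,(321,168),"ros");print(a,s)
R=ray("wrist",*a,.039,c);print("ros",R)
b,s=seg(im,(237,162),"p");print(b,s)
P=ray("wrist",237,162,.022,c);print("pk",P,ray("wrist",*b,.022,c),R-P)
for p in((53,94),(400,224),(226,297)):print(ray("wrist",*p,.024,c).round(4))
cv2.imwrite("pics/w1c.png",cv2.resize(im[125:215,190:360],(800,424),interpolation=cv2.INTER_CUBIC))
E
```

```text
[[11, 130, 242], [11, 130, 242], [11, 127, 242], [11, 133, 218], [15, 97, 252], [15, 99, 244], [15, 98, 246], [15, 99, 245], [15, 101, 241], [15, 100, 243], [15, 100, 244], [15, 97, 250], [11, 126, 245], [11, 127, 242], [11, 126, 242]]
[320.34372785 167.65768958] [ 300  147   42   42 1411]
ros [0.53363213 0.13438551 0.039     ]
[316.21233016 163.26564146] [     0      0    640    380 202171]
pk [0.57421487 0.05311709 0.022     ] [0.53443761 0.12996263 0.022     ] [-0.04058274  0.08126842  0.017     ]
[ 0.5987 -0.1421  0.024 ]
[0.5507 0.248  0.024 ]
[0.7335 0.1112 0.024 ]
```

View pics/w1c.png

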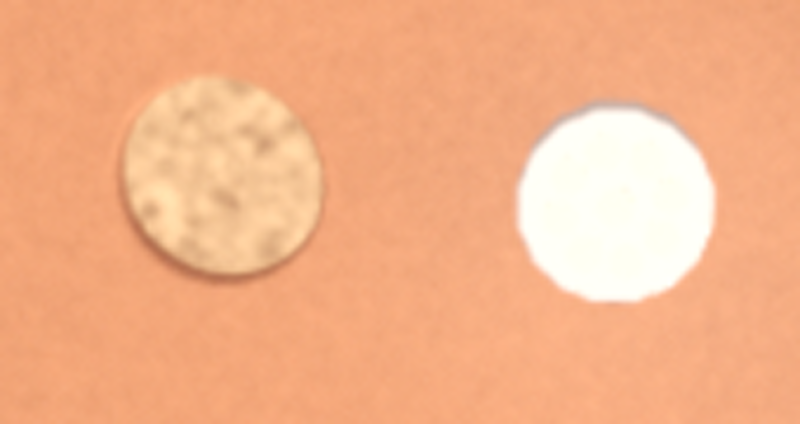

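```bash
python3 - <<'E'
from h import *
c=camera_info("wrist");o=observe();Rt=np.array(o["tool_rot"])
R=ray("wrist",320.9,168.3,.04,c);P=ray("wrist",237.3,162.6,.024,c)
v=P-R;print(R,P,np.hypot(*v[:2]),np.degrees(np.arctan2(v[1],v[0])))
print("tool mm to R",Rt.T@(R-o["position"])*1e3,"R->P",Rt.T@v*1e3)
E
```

```text
[0.53378174 0.13511016 0.04      ] [0.57410103 0.05392815 0.024     ] 0.09064305545224867 -63.588568809565146
tool mm to R [  1.5781005    5.62351711 190.93960347] R->P [  2.99925833 -90.59953432  15.96534786]
```

Request:
drive_tool(
  offset=[
    [0.04,0.14,0],
    [0,0,0.9],
    [0,0,0.9],
    [0,0,0.9],
    [0,0,0.9],
    [0,0,0.9],
    [0,0,0.3],
    [0,0,0.3],
    [0,0,0.02],
    [0,0,0],
  ],
  turn=[
    [0,0,0.29],
    [0,0,0],
    [0,0,0],
    [0,0,0],
    [0,0,0],
    [0,0,0],
    [0,0,0],
    [0,0,0],
    [0,0,0],
    [0,0,0],
  ],
  hand=[1,1,1,1,1,1,0.9,0.8,0.7,0.64],
  newtons=20,
)

```text
time_s: 3.9
position: [0.5346, 0.1352, 0.0273]
tool_rot: [[-0.896, -0.445, 0.001], [-0.445, 0.896, 0.0], [-0.001, -0.001, -1.0]]
ft_force: [-0.1, -0.2, -0.2]
grip_width: 0.0546
gripper_force: 0.0
```

```bash
python3 - <<'E'
from h import *
o=observe();print(o["time_s"],o["position"],np.round(o["tool_rot"],3).tolist(),o["ft_force"],o["grip_width"])
np.save("w2.npy",camera_info("wrist")["world_to_cam"])
cv2.imwrite("pics/w2.png",get_image("wrist"));print(observe()["grip_width"])
E
```

```text
3.9 [0.53460353 0.13516551 0.02734207] [[-0.896, -0.445, 0.001], [-0.445, 0.896, 0.0], [-0.001, -0.001, -1.0]] [-0.13288846 -0.21705661 -0.18020284] 0.05456746932507528
0.05503855707498889
```

View pics/w2.png

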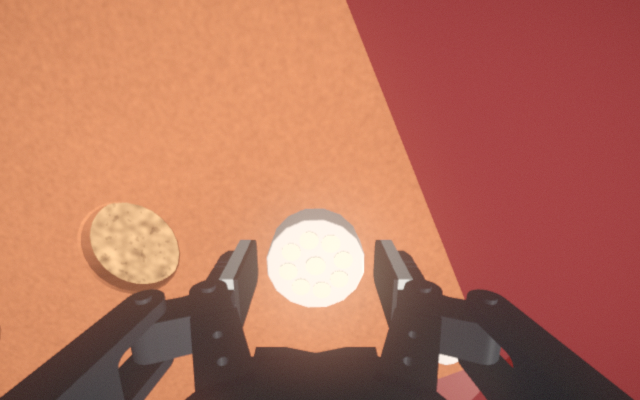

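The rosette sits centred between the pads, with its top at (316,262). The pocket mouth spans about x 81–180, y 202–291, centre about (130.5,247).

```bash
python3 - <<'E'
from h import *
c=camera_info("wrist");o=observe();Rt=np.array(o["tool_rot"])
R=ray("wrist",316,262,.04,c);P=ray("wrist",130.5,247,.024,c)
print("tool mm to R",Rt.T@(R-o["position"])*1e3,"to P",Rt.T@(P-o["position"])*1e3,R,P)
for p in((81,240),(180,250),(130,202),(131,291)):print((Rt.T@(ray("wrist",*p,.024,c)-o["position"])*1e3).round(1))
for p in((267,262),(364,262),(316,306)):print((Rt.T@(ray("wrist",*p,.04,c)-o["position"])*1e3).round(1))
E
```

```text
tool mm to R [  1.79713858   0.26701428 -12.62242364] to P [  1.41439659 -90.80462067   3.4412511 ] [0.5328811 0.1345757 0.04     ] [0.5737437  0.05317251 0.024     ]
[   5.1 -114.4    3.5]
[ -0.2 -66.7   3.4]
[ 24.6 -87.3   3.4]
[-23.3 -94.5   3.5]
[  1.8 -21.5 -12.6]
[  1.8  21.5 -12.6]
[-20.8   0.3 -12.6]
```

Request:
drive_tool(
  offset=[
    [0,0,0.02],
    [0,-0.17,0],
    [0,-0.17,0],
    [0,-0.17,0],
    [0,-0.17,0],
    [-0.02,-0.17,0],
    [0,-0.17,0],
    [0,-0.17,0],
    [0,-0.17,0],
    [0,-0.14,0],
  ],
  turn=[
    [0,0,0],
    [0,0,0],
    [0,0,0],
    [0,0,0],
    [0,0,0],
    [0,0,0],
    [0,0,0],
    [0,0,0],
    [0,0,0],
    [0,0,0],
  ],
  hand=[0.57,0.57,0.57,0.57,0.57,0.57,0.57,0.57,0.57,0.57],
)

```text
time_s: 5.2
position: [0.5617, 0.0813, 0.0257]
tool_rot: [[-0.896, -0.445, -0.0], [-0.445, 0.896, 0.0], [0.0, 0.0, -1.0]]
ft_force: [-0.4, 0.3, 0.8]
grip_width: 0.0489
gripper_force: 0.4
```

```bash
python3 - <<'E'
from h import *
o=observe();print(o["time_s"],o["position"],o["ft_force"],o["grip_width"])
im=get_image("wrist");cv2.imwrite("pics/w3.png",im)
cv2.imwrite("pics/w3c.png",cv2.resize(im[180:330,140:440],(800,400),interpolation=cv2.INTER_CUBIC))
E
```

```text
5.2 [0.56171304 0.08130632 0.02570852] [-0.42090567  0.25939257  0.79037447] 0.04893330160739441
```

View pics/w3c.png

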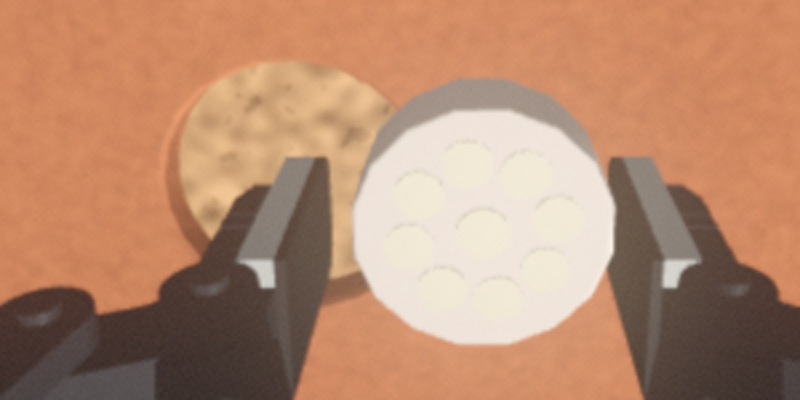

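Rosette top centre is about (321,267) in full-image pixels, bottom edge row 309, pushed by the right pad and overlapping the pocket (whose left edge is at (203,236) and top at (244,203)).

```bash
python3 - <<'E'
from h import *
c=camera_info("wrist");o=observe();Rt=np.array(o["tool_rot"])
f=lambda p:print((Rt.T@(p-o["position"])*1e3).round(1))
f(ray("wrist",321.3,266,.04,c));f(ray("wrist",321,309.4,.04,c))
f(np.array([.5737,.0532,.024]))
for p in((202.6,240),(244,203)):f(ray("wrist",*p,.024,c))
E
```

```text
[  0.7   2.6 -14.3]
[-21.4   2.5 -14.3]
[  1.8 -29.9   1.7]
[  5.9 -54.4   1.7]
[ 24.6 -33.3   1.7]
```

Request:
drive_tool(
  offset=[
    [0,-0.1,0],
    [0,-0.1,0],
    [0,-0.1,0],
    [0,-0.1,0],
    [0,-0.1,0],
    [0,-0.08,0],
    [0,-0.08,0],
    [0,-0.06,0],
    [0,-0.05,0],
    [0,0,0],
  ],
  turn=[
    [0,0,0],
    [0,0,0],
    [0,0,0],
    [0,0,0],
    [0,0,0],
    [0,0,0],
    [0,0,0],
    [0,0,0],
    [0,0,0],
    [0,0,0],
  ],
  hand=[0.57,0.57,0.57,0.57,0.57,0.57,0.57,0.57,0.57,0.57],
)

```text
time_s: 6.5
position: [0.5753, 0.054, 0.0257]
tool_rot: [[-0.896, -0.445, 0.0], [-0.445, 0.896, -0.0], [-0.0, -0.0, -1.0]]
ft_force: [0.2, 0.3, -0.2]
grip_width: 0.0487
gripper_force: 0.0
```

```bash
python3 - <<'E'
from h import *
o=observe();Rt=np.array(o["tool_rot"]);print(o["time_s"],o["position"],o["ft_force"],o["grip_width"],Rt.T@(np.array([.5737,.0532,.024])-o["position"]))
im=get_image("wrist");cv2.imwrite("pics/w4.png",im)
cv2.imwrite("pics/w4c.png",cv2.resize(im[180:330,140:440],(800,400),interpolation=cv2.INTER_CUBIC))
E
```

```text
6.5 [0.57530931 0.05396087 0.02569678] [ 0.23347519  0.33511239 -0.22252705] 0.04866479082256254 [1.77983988e-03 3.40564810e-05 1.69672109e-03]
```

View pics/w4c.png

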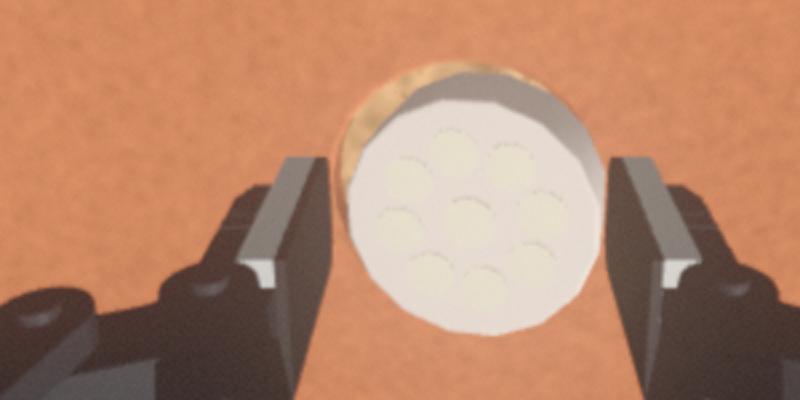

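The rosette has tipped in, with its trailing right edge still on the rim. It needs about 3 mm more.

Request:
drive_tool(
  offset=[
    [0,-0.02,0],
    [0,-0.02,0],
    [0.01,-0.02,0],
    [0.01,-0.01,0],
    [0,0,0],
    [0,0,0],
    [0,0,0],
    [0,0,0],
    [0,0,0],
    [0,0,0],
  ],
  turn=[
    [0,0,0],
    [0,0,0],
    [0,0,0],
    [0,0,0],
    [0,0,0],
    [0,0,0],
    [0,0,0],
    [0,0,0],
    [0,0,0],
    [0,0,0],
  ],
  hand=[0.57,0.57,0.57,0.57,0.57,0.57,0.57,0.57,0.57,0.57],
)

```text
time_s: 7.8
position: [0.5757, 0.0513, 0.0257]
tool_rot: [[-0.896, -0.445, -0.0], [-0.445, 0.896, -0.0], [0.0, -0.0, -1.0]]
ft_force: [-1.1, 0.3, -0.2]
grip_width: 0.0488
gripper_force: 0.0
```

```bash
python3 - <<'E'
from h import *
o=observe();print(o["time_s"],o["position"],o["ft_force"],o["grip_width"])
im=get_image("wrist");cv2.imwrite("pics/w5.png",im)
cv2.imwrite("pics/w5c.png",cv2.resize(im[180:330,140:440],(800,400),interpolation=cv2.INTER_CUBIC))
E
```

```text
7.8 [0.57574541 0.05125706 0.02573278] [-1.06027672  0.32784575 -0.17328737] 0.04876125990241752
```

View pics/w5c.png

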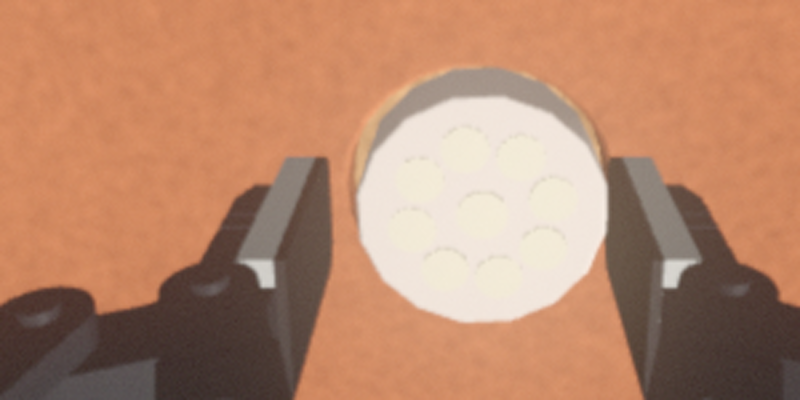

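```bash
python3 - <<'E'
from h import *
c=camera_info("wrist");o=observe();Rt=np.array(o["tool_rot"])
f=lambda p:print((Rt.T@(p-o["position"])*1e3).round(1))
f(ray("wrist",321.1,259,.034,c));f(ray("wrist",321,301,.034,c));f(np.array([.5737,.0532,.024]))
print(250/2.667, c["fx"]*.044/(250/2.667), (np.array(c["world_to_cam"])@[.5745,.0525,.034,1])[2])
E
```

```text
[ 1.   2.6 -8.3]
[-21.1   2.6  -8.3]
[1.  2.6 1.7]
93.73828271466067 0.15320785818472446 0.1491933763104239
```

Request:
drive_tool(
  offset=[
    [0,0,0],
    [0,0.065,0],
    [0.025,0,-0.4],
    [0,0,-0.5],
    [0,0,0],
    [0,0,0],
    [0,0,0],
    [0,0,0],
    [0,0,0.2],
    [0,0,0.2],
  ],
  turn=[
    [0,0,0],
    [0,0,0],
    [0,0,0],
    [0,0,0],
    [0,0,0],
    [0,0,0],
    [0,0,0],
    [0,0,0],
    [0,0,0],
    [0,0,0],
  ],
  hand=[0.7,0.7,0.7,0.5,0,0,0,0,0,0],
)

```text
time_s: 9.1
position: [0.5735, 0.0532, 0.0449]
tool_rot: [[-0.896, -0.445, -0.001], [-0.445, 0.896, 0.0], [0.0, 0.0, -1.0]]
ft_force: [0.7, -0.3, 0.4]
grip_width: 0.0
gripper_force: 0.0
```

Request:
drive_tool(
  offset=[
    [0,0,0.1],
    [0,0,0.02],
    [0,0,0.02],
    [0,0,0.02],
    [0,0,0.02],
    [0,0,0.02],
    [0,0,0.02],
    [0,0,0.02],
    [0,0,0.02],
    [0,0,0.02],
  ],
  turn=[
    [0,0,0],
    [0,0,0],
    [0,0,0],
    [0,0,0],
    [0,0,0],
    [0,0,0],
    [0,0,0],
    [0,0,0],
    [0,0,0],
    [0,0,0],
  ],
  hand=[0,0,0,0,0,0,0,0,0,0],
)

```text
time_s: 10.35
position: [0.5737, 0.0532, 0.0345]
tool_rot: [[-0.896, -0.445, -0.0], [-0.445, 0.896, 0.0], [0.0, 0.0, -1.0]]
ft_force: [-0.5, 0.6, -0.2]
grip_width: 0.0001
gripper_force: 0.0
```

Request:
drive_tool(
  offset=[
    [0,0,0.01],
    [0,0,0.01],
    [0,0,0.01],
    [0,0,0.01],
    [0,0,0.01],
    [0,0,0.01],
    [0,0,0.01],
    [0,0,0.01],
    [0,0,0.01],
    [0,0,0.01],
  ],
  turn=[
    [0,0,0],
    [0,0,0],
    [0,0,0],
    [0,0,0],
    [0,0,0],
    [0,0,0],
    [0,0,0],
    [0,0,0],
    [0,0,0],
    [0,0,0],
  ],
  hand=[0,0,0,0,0,0,0,0,0,0],
)

```text
time_s: 11.6
position: [0.5737, 0.0532, 0.0305]
tool_rot: [[-0.896, -0.445, 0.0], [-0.445, 0.896, 0.0], [-0.0, -0.0, -1.0]]
ft_force: [-0.7, 0.4, 5.2]
grip_width: 0.0
gripper_force: 2.1
```

Request:
drive_tool(
  offset=[
    [0,0,0.005],
    [0,0,0.005],
    [0,0,0.005],
    [0,0,0.005],
    [0,0,0.005],
    [0,0,0.005],
    [0,0,0.005],
    [0,0,0],
    [0,0,0],
    [0,0,0],
  ],
  turn=[
    [0,0,0],
    [0,0,0],
    [0,0,0],
    [0,0,0],
    [0,0,0],
    [0,0,0],
    [0,0,0],
    [0,0,0],
    [0,0,0],
    [0,0,0],
  ],
  hand=[0,0,0,0,0,0,0,0,0,0],
)

```text
time_s: 12.85
position: [0.5737, 0.0532, 0.0291]
tool_rot: [[-0.896, -0.445, -0.0], [-0.445, 0.896, -0.0], [0.0, 0.0, -1.0]]
ft_force: [0.1, -0.1, 3.4]
grip_width: 0.0003
gripper_force: 1.8
```

Request:
drive_tool(
  offset=[
    [0,0,0.002],
    [0,0,0.002],
    [0,0,0.002],
    [0,0,0.002],
    [0,0,0.002],
    [0,0,0.002],
    [0,0,0.002],
    [0,0,0],
    [0,0,0],
    [0,0,0],
  ],
  turn=[
    [0,0,0],
    [0,0,0],
    [0,0,0],
    [0,0,0],
    [0,0,0],
    [0,0,0],
    [0,0,0],
    [0,0,0],
    [0,0,0],
    [0,0,0],
  ],
  hand=[0,0,0,0,0,0,0,0,0,0],
)

```text
time_s: 14.1
position: [0.5737, 0.0532, 0.0285]
tool_rot: [[-0.896, -0.445, 0.0], [-0.445, 0.896, 0.0], [-0.0, 0.0, -1.0]]
ft_force: [-0.9, 0.4, 3.7]
grip_width: 0.0
gripper_force: 2.0
```

Request:
drive_tool(
  offset=[
    [0,0,0.002],
    [0,0,0.002],
    [0,0,0.002],
    [0,0,0.002],
    [0,0,0.002],
    [0,0,0.002],
    [0,0,0.002],
    [0,0,0],
    [0,0,0],
    [0,0,0],
  ],
  turn=[
    [0,0,0],
    [0,0,0],
    [0,0,0],
    [0,0,0],
    [0,0,0],
    [0,0,0],
    [0,0,0],
    [0,0,0],
    [0,0,0],
    [0,0,0],
  ],
  hand=[0,0,0,0,0,0,0,0,0,0],
)

```text
time_s: 15.35
position: [0.5737, 0.0532, 0.028]
tool_rot: [[-0.896, -0.445, 0.0], [-0.445, 0.896, -0.0], [0.0, -0.0, -1.0]]
ft_force: [-1.3, 0.1, 3.3]
grip_width: -0.0001
gripper_force: 2.0
```

Request:
drive_tool(
  offset=[
    [0,0,0.002],
    [0,0,0.002],
    [0,0,0.002],
    [0,0,0.002],
    [0,0,0.002],
    [0,0,0.002],
    [0,0,0.002],
    [0,0,0],
    [0,0,0],
    [0,0,0],
  ],
  turn=[
    [0,0,0],
    [0,0,0],
    [0,0,0],
    [0,0,0],
    [0,0,0],
    [0,0,0],
    [0,0,0],
    [0,0,0],
    [0,0,0],
    [0,0,0],
  ],
  hand=[0,0,0,0,0,0,0,0,0,0],
)

```text
time_s: 16.6
position: [0.5737, 0.0531, 0.0275]
tool_rot: [[-0.896, -0.445, 0.0], [-0.445, 0.896, -0.0], [-0.0, -0.0, -1.0]]
ft_force: [-1.1, 1.0, 4.0]
grip_width: 0.0001
gripper_force: 2.0
```

Request:
drive_tool(
  offset=[
    [0,0,0.002],
    [0,0,0.002],
    [0,0,0.002],
    [0,0,0.002],
    [0,0,0.002],
    [0,0,0.002],
    [0,0,0.002],
    [0,0,0],
    [0,0,0],
    [0,0,0],
  ],
  turn=[
    [0,0,0],
    [0,0,0],
    [0,0,0],
    [0,0,0],
    [0,0,0],
    [0,0,0],
    [0,0,0],
    [0,0,0],
    [0,0,0],
    [0,0,0],
  ],
  hand=[0,0,0,0,0,0,0,0,0,0],
)

```text
time_s: 17.85
position: [0.5737, 0.0532, 0.0269]
tool_rot: [[-0.896, -0.445, 0.0], [-0.445, 0.896, -0.0], [-0.0, -0.0, -1.0]]
ft_force: [-0.4, -0.2, 3.4]
grip_width: -0.0
gripper_force: 2.0
```

Request:
drive_tool(
  offset=[
    [0,0,0.002],
    [0,0,0.002],
    [0,0,0.002],
    [0,0,0.002],
    [0,0,0.002],
    [0,0,0.002],
    [0,0,0.002],
    [0,0,0],
    [0,0,0],
    [0,0,0],
  ],
  turn=[
    [0,0,0],
    [0,0,0],
    [0,0,0],
    [0,0,0],
    [0,0,0],
    [0,0,0],
    [0,0,0],
    [0,0,0],
    [0,0,0],
    [0,0,0],
  ],
  hand=[0,0,0,0,0,0,0,0,0,0],
)

```text
time_s: 19.1
position: [0.5737, 0.0532, 0.0263]
tool_rot: [[-0.896, -0.445, -0.0], [-0.445, 0.896, -0.0], [0.0, 0.0, -1.0]]
ft_force: [-0.9, 0.1, 3.7]
grip_width: 0.0001
gripper_force: 2.0
```

Request:
drive_tool(
  offset=[
    [0,0,0.002],
    [0,0,0.002],
    [0,0,0.002],
    [0,0,0.002],
    [0,0,0.002],
    [0,0,0.002],
    [0,0,0.002],
    [0,0,0],
    [0,0,0],
    [0,0,0],
  ],
  turn=[
    [0,0,0],
    [0,0,0],
    [0,0,0],
    [0,0,0],
    [0,0,0],
    [0,0,0],
    [0,0,0],
    [0,0,0],
    [0,0,0],
    [0,0,0],
  ],
  hand=[0,0,0,0,0,0,0,0,0,0],
)

```text
time_s: 20.35
position: [0.5737, 0.0532, 0.0258]
tool_rot: [[-0.896, -0.445, -0.0], [-0.445, 0.896, 0.0], [0.0, 0.0, -1.0]]
ft_force: [-0.4, 0.3, 3.5]
grip_width: 0.0002
gripper_force: 2.0
```

Request:
drive_tool(
  offset=[
    [0,0,0.002],
    [0,0,0.002],
    [0,0,0.002],
    [0,0,0.002],
    [0,0,0.002],
    [0,0,0.002],
    [0,0,0.002],
    [0,0,0],
    [0,0,0],
    [0,0,0],
  ],
  turn=[
    [0,0,0],
    [0,0,0],
    [0,0,0],
    [0,0,0],
    [0,0,0],
    [0,0,0],
    [0,0,0],
    [0,0,0],
    [0,0,0],
    [0,0,0],
  ],
  hand=[0,0,0,0,0,0,0,0,0,0],
)

```text
time_s: 21.6
position: [0.5737, 0.0532, 0.0252]
tool_rot: [[-0.896, -0.445, -0.0], [-0.445, 0.896, 0.0], [0.0, 0.0, -1.0]]
ft_force: [-0.8, 0.7, 4.2]
grip_width: -0.0003
gripper_force: 2.0
```

Request:
drive_tool(
  offset=[
    [0,0,0.002],
    [0,0,0.002],
    [0,0,0.002],
    [0,0,0.002],
    [0,0,0.002],
    [0,0,0.002],
    [0,0,0.002],
    [0,0,0],
    [0,0,0],
    [0,0,0],
  ],
  turn=[
    [0,0,0],
    [0,0,0],
    [0,0,0],
    [0,0,0],
    [0,0,0],
    [0,0,0],
    [0,0,0],
    [0,0,0],
    [0,0,0],
    [0,0,0],
  ],
  hand=[0,0,0,0,0,0,0,0,0,0],
)

```text
time_s: 22.85
position: [0.5737, 0.0532, 0.0249]
tool_rot: [[-0.896, -0.445, 0.0], [-0.445, 0.896, -0.0], [-0.0, -0.0, -1.0]]
ft_force: [-0.9, 1.1, 7.3]
grip_width: -0.0001
gripper_force: 3.1
```

Request:
drive_tool(
  offset=[
    [0,0,0.002],
    [0,0,0.002],
    [0,0,0.001],
    [0,0,0],
    [0,0,0],
    [0,0,0],
    [0,0,0],
    [0,0,0],
    [0,0,0],
    [0,0,0],
  ],
  turn=[
    [0,0,0],
    [0,0,0],
    [0,0,0],
    [0,0,0],
    [0,0,0],
    [0,0,0],
    [0,0,0],
    [0,0,0],
    [0,0,0],
    [0,0,0],
  ],
  hand=[0,0,0,0,0,0,0,0,0,0],
)

```text
time_s: 24.1
position: [0.5737, 0.0532, 0.0249]
tool_rot: [[-0.896, -0.445, 0.0], [-0.445, 0.896, -0.0], [-0.0, -0.0, -1.0]]
ft_force: [-1.2, 0.3, 8.7]
grip_width: 0.0004
gripper_force: 4.0
```

Request:
drive_tool(
  offset=[
    [0,0,0.003],
    [0,0,0.003],
    [0,0,0.003],
    [0,0,0],
    [0,0,0],
    [0,0,0],
    [0,0,0],
    [0,0,0],
    [0,0,0],
    [0,0,0],
  ],
  turn=[
    [0,0,0],
    [0,0,0],
    [0,0,0],
    [0,0,0],
    [0,0,0],
    [0,0,0],
    [0,0,0],
    [0,0,0],
    [0,0,0],
    [0,0,0],
  ],
  hand=[0,0,0,0,0,0,0,0,0,0],
)

```text
time_s: 25.35
position: [0.5738, 0.0532, 0.0248]
tool_rot: [[-0.896, -0.445, 0.001], [-0.445, 0.896, -0.0], [-0.0, -0.0, -1.0]]
ft_force: [-1.9, 0.0, 11.4]
grip_width: -0.0001
gripper_force: 5.5
```

Firm push of about 12 N. Hold for one more call, then retreat.

Request:
drive_tool(
  offset=[
    [0,0,0.001],
    [0,0,0],
    [0,0,0],
    [0,0,0],
    [0,0,0],
    [0,0,0],
    [0,0,0],
    [0,0,0],
    [0,0,0],
    [0,0,0],
  ],
  turn=[
    [0,0,0],
    [0,0,0],
    [0,0,0],
    [0,0,0],
    [0,0,0],
    [0,0,0],
    [0,0,0],
    [0,0,0],
    [0,0,0],
    [0,0,0],
  ],
  hand=[0,0,0,0,0,0,0,0,0,0],
)

```text
time_s: 26.6
position: [0.5738, 0.0531, 0.0248]
tool_rot: [[-0.896, -0.445, 0.001], [-0.445, 0.896, -0.0], [-0.0, -0.0, -1.0]]
ft_force: [-2.4, 0.6, 11.3]
grip_width: 0.0004
gripper_force: 5.6
```

Request:
drive_tool(
  offset=[
    [0,0,-0.05],
    [0,0,-0.1],
    [0,0,-0.3],
    [0,0,-0.5],
    [0,0,-0.7],
    [0,0,-0.7],
    [0,0,-0.4],
    [0,0,0],
    [0,0,0],
    [0,0,0],
  ],
  turn=[
    [0,0,0],
    [0,0,0],
    [0,0,0],
    [0,0,0],
    [0,0,0],
    [0,0,0],
    [0,0,0],
    [0,0,0],
    [0,0,0],
    [0,0,0],
  ],
  hand=[0,0,0,0,0,0,0,0,0,0],
)

```text
time_s: 27.85
position: [0.5733, 0.0532, 0.1332]
tool_rot: [[-0.896, -0.445, -0.002], [-0.445, 0.896, 0.0], [0.001, 0.001, -1.0]]
ft_force: [0.1, 0.2, -0.7]
grip_width: -0.0002
gripper_force: 0.0
```

```bash
python3 - <<'E'
from h import *
o=observe();print(o["time_s"],o["position"],o["ft_force"])
cv2.imwrite("pics/w6.png",get_image("wrist"))
E
```

```text
27.85 [0.57334722 0.05315566 0.13324437] [ 0.09992449  0.18873346 -0.7471105 ]
```

View pics/w6.png

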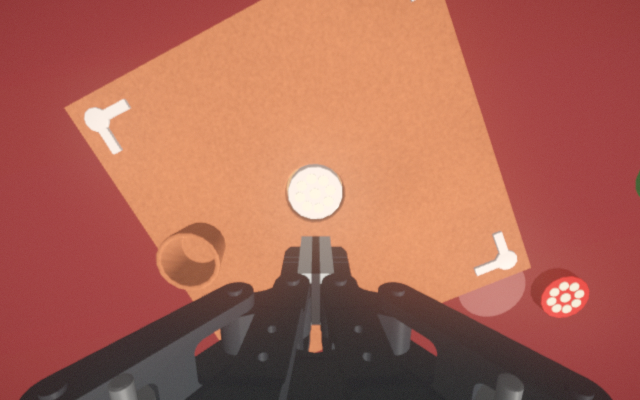

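The rosette lies level and nearly flush in the pocket at (315,192), and the pot is undisturbed. Handing in.

```bash
python3 -c "
from rig import env
print(env.close_job())"
```

```text
the job is handed in; nothing more can be done
None
```

I handed the job in (no verdict came back): the rosette was nudged into the pocket, pressed to the hard stop, held there at about 11–12 N for over a second and released. It sits level, its top about 1 mm above the plaque's face, and the pot looked unmoved in the last picture (bottle and carton out of view).

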